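# Set the swing-arm magnifier over a spice jar

### The arm

A 6-joint arm with a two-finger parallel gripper is mounted at the origin on a cart in front of the work surface, level with it; the furniture and walls round the work are solid. World frame = base frame: x ahead of the robot, y to its left, z up, the work surface at z = 0. Lengths are in m, angles in degrees, forces in N, time in s.
With the tool pointing down it reaches from about 0.375 to 0.975 m from the base axis. Payload 3.8 kg.
Tool frame: the origin (TCP) lies midway between the tips of the shut fingers; the grasp point (between the pads) lies 19 mm behind it; z points along the fingers, y is the line along which they close (so a half turn about z gives the same grasp; the last joint's range is limited). The gripper opens to 88 mm and grips with 3 to 60 N. Pads are 18 mm wide; open, the fingers measure 123 mm over their backs; the gripper's body (75 mm by 187 mm) begins 45 mm behind the grasp point.
Start: joints at [-79.406, 15.12, 91.902, -0, 72.978, -2.114], TCP at [0.148, -0.658, 0.239] pointing down, gripper open.
Joint ranges: [-150.88, 150.88], [-54.13, 125.18], [17.81, 147.31], [-75.09, 255.09], [0, 152.58], [-146.25, 146.25]. Speed limits (degrees/s): [147.25, 147.25, 180, 180, 180, 180].

### API

Orientations are given as [roll, pitch, yaw] about the fixed x, y, z axes, in that order (R = Rz(yaw) Ry(pitch) Rx(roll)).
In Python, from workcell import ctrl, viewer, telemetry, finish_job gives the robot as it stands (ctrl), with the cameras (viewer), the job as plain functions and the readings (telemetry).
- The arm moves only by the shell command python3 shift.py 'ROWS'. ROWS is a JSON list of rows, 1 to 10 of them, each of 7 numbers: a rotation vector rx, ry, rz in degrees, then dx, dy, dz in m, then the opening from 0.0 (shut) to 1.0 (fully open); each row is the pose to reach, as a shift and turn from the pose commanded when the command began, along the tool's axes at that moment; what a row does not reach only later rows make up. A row lasts 1/10 s, in which the tool goes at most 0.05 m and 8.59 degrees, less where a joint would pass 70% of its speed; a pose out of reach is approached as far as the arm can. The fingers move at their own pace and stop on an object; the grip force is fixed at half the most. Time passes only in rows, so rows that do not move let the fingers close. It prints the time, the measured TCP pose, the force, the opening and the grip force at its end.
- telemetry.get_obs(): the state, without advancing time (a new reading comes with each control period).
- viewer.capture(name): name is "scene" or "top" or "wrist"; returns a dict with "pixels" (420x560x3 uint8, red, green, blue), "vertical_fov" (degrees; the focal length in pixels is half the picture's height over the tangent of half this angle, whatever the lens; pixels are square), "cx", "cy" (the principal point, pixels), "world_to_cam" (4x4, takes a point from world to camera coordinates). Camera axes: x right, y up, looking along -z (the intrinsics and any distortion apply to the point x, -y, -z); pixel columns grow to the right and rows downward; lengths in m; the calibration is good to about 2 mm. A picture is of the moment at which its call begins. There is no depth.
- finish_job(): hands the job in; it is judged then, once.
The state is a dict: "t": time; "q": joint angles; "qd": joint speeds; "joint_torque": joint torques, N m; "tool_pos": TCP position; "tcp_rot": TCP orientation; "force": force on the tool from outside, world axes, zero at the start; "ft_torque": the same for the moment, N m; "width": opening from 0.0 (shut) to 1.0 (fully open); "grasp_force": force on a finger pad.
Only numpy, scipy, OpenCV 4.12 (cv2) and the standard library are available. Lean on these libraries where they do the work, as an engineer would, in place of code of your own. Each camera call takes 0.05 s, during which the arm holds its last target. There are 200 camera calls.

### The job

Take the red-capped spice jar out of the slanted rack and stand it upright in the middle of the round cork coaster. Then swing the magnifier's arm (the red pin is its handle) until the lens is centred right over the jar's cap, and let go of it so that it stays there for reading the date on the cap. Leave the other jars in the rack and everything else on the worktop where it is.

Things in the scene. Friction and masses are not known exactly. Their poses are not given: they have to be found in the camera images.
- spice_jar_red: spice jar with a red cap, round, 109 mm tall, glass 44 mm and cap 45 mm in diameter (cap 88 to 109 mm above the underside), 0.11 kg. Origin: centre of its underside; z runs along the jar to the cap. At the start it stands in one of the rack's three pockets, leaning 28 to 33 degrees from vertical, cap towards the rack's -y.
- spice_jar_a: bystander: spice jar with a black cap, 41 mm in diameter, 105 mm tall, in another pocket of the rack; stays. Origin: centre of its underside, z to the cap.
- spice_jar_b: bystander: spice jar with a black cap, 41 mm in diameter, 105 mm tall, in another pocket of the rack; stays. Origin: centre of its underside, z to the cap.
- rack: slanted pale wooden spice rack, fixed, 66 x 250 mm. Origin: centre of its underside; y runs along the row of three open pockets, 75 mm apart. Each is 50 x 50 mm inside, 42 mm deep and leans 28 degrees along the row, towards -y; middle of its floor at y = -65, 10 or 85 mm, z = 30 mm. Long side boards at x = +-28 mm are 68 mm high. A jar comes out along its own axis
- coaster_center (a point): middle of the top of a round cork coaster, 74 mm in diameter and 5 mm thick, fixed on the worktop, with a dark circle 52 mm in diameter on it. It lies on the circle that the lens's centre follows (210 mm from the pivot).
- pivot (a point): point on the upright axis of the magnifier, 160 mm above the worktop. The magnifier has a fixed round foot 100 mm in diameter and a column 16 mm in diameter; hub 30 mm in diameter, top 178 mm above the worktop.
- lens_center (a point): centre of the magnifier's round glass lens, 160 mm above the worktop, 210 mm from the pivot; its black ring is 100 mm over all, 10 mm thick. A bar 12 mm wide joins it to the hub.
- lens_pin (a point): middle of the grip of the red upright pin at the free end of the arm, 290 mm from the pivot (80 mm beyond the lens's centre, on the same line), 190 mm above the worktop. Grip 14 mm in diameter, free from 167 to 203 mm above the worktop, with a head 18 mm in diameter up to 213 mm. Below it a thin stem 9 mm thick, 160 mm above the worktop, runs to the lens's ring.
- magnifier_arm (a joint): angle of the magnifier's arm about the upright axis through the pivot, rad: 0 when the lens lies straight in -x of the pivot (the foot is not turned), positive when it swings towards -y (anticlockwise from above), -0.6 to 1.5. Stiff friction of 0.3 N m (about 1 N at the pin) holds it wherever it is let go.
- salt_shaker: bystander: salt shaker, 44 mm wide, 90 mm tall; origin centre of its underside.
- tuna_tin: bystander: flat tin, 87 mm in diameter, 40 mm tall; origin centre of its underside.
- espresso_cup: bystander: small white cup with a handle, 62 x 87 mm, 51 mm tall; origin centre of its underside.

How it is judged:
By the outcome, as a careful person would: the job done as asked, in the order asked, and still so for the second after the job is handed in, with the robot touching nothing.
It also fails if it takes over 59 s, if anything falls off the work surface, if the arm or the gripper's body presses on something with over 40 N, if the wrist force passes 120 N, or if a joint passes its speed limit or range.

## Working session

There is one attempt and no reset: what is moved stays moved. The work goes in short steps, Python scripts to look and compute and a shell command to move; the robot and the scene stay as the last step left them, time stands still between calls to the robot, and variables do not carry over. Pictures are saved under pics/ and viewed, at most 12 in all, crops included, and the job is handed in when it is done.

```bash
ls; mkdir -p pics
cat > h.py <<'E'
import numpy as np,cv2,json
from workcell import ctrl, viewer, telemetry, finish_job
from scipy.spatial.transform import Rotation as R
def cap(n,f):
    c=viewer.capture(n); cv2.imwrite('pics/'+f+'.png',c['pixels'][:,:,::-1]); 
    np.savez('pics/'+f+'.npz',**{k:v for k,v in c.items()}); return c
def load(f): return dict(np.load('pics/'+f+'.npz',allow_pickle=True))
def foc(c): return c['pixels'].shape[0]/2/np.tan(np.radians(c['vertical_fov'])/2)
def ray(c,u,v):
    f=foc(c); M=np.array(c['world_to_cam']); d=np.array([(u-c['cx'])/f,-(v-c['cy'])/f,-1.])
    Rm=M[:3,:3]; return -Rm.T@M[:3,3], Rm.T@d/np.linalg.norm(d)
def onz(c,u,v,z):
    o,d=ray(c,u,v); return o+d*(z-o[2])/d[2]
def proj(c,p):
    M=np.array(c['world_to_cam']); q=M[:3,:3]@p+M[:3,3]; f=foc(c); return c['cx']+f*q[0]/-q[2], c['cy']-f*q[1]/-q[2]
def tri(rays):
    A=sum(np.eye(3)-np.outer(d,d) for o,d in rays); b=sum((np.eye(3)-np.outer(d,d))@o for o,d in rays); return np.linalg.solve(A,b)
E
python3 - <<'E'
from h import *
for n in('scene','top'):
    c=cap(n,n+'0'); print(n,c.keys(),c['vertical_fov'],c['cx'],c['cy'],ray(c,c['cx'],c['cy']))
o=telemetry.get_obs();print(o['t'],o['tool_pos'],o['tcp_rot'],o['width'])
E
```

```text
pics
shift.py
workcell.py
scene dict_keys(['pixels', 'vertical_fov', 'cx', 'cy', 'world_to_cam']) 51.21387378613139 277.10938537467274 213.68936225010665 (array([-0.38602106,  0.61471973,  0.91526687]), array([ 0.69952195, -0.38757975, -0.6003757 ]))
top dict_keys(['pixels', 'vertical_fov', 'cx', 'cy', 'world_to_cam']) 55.47909867915654 285.46636486141443 210.79157839630827 (array([0.35100176, 0.13094791, 1.24856001]), array([ 0.16926337, -0.01599955, -0.98544098]))
0.1 [ 0.14834772 -0.65783197  0.23751975] [-1.79883662e+02 -2.08668762e-03  1.27086405e+01] 1.001788651587729
```

View pics/top0.png

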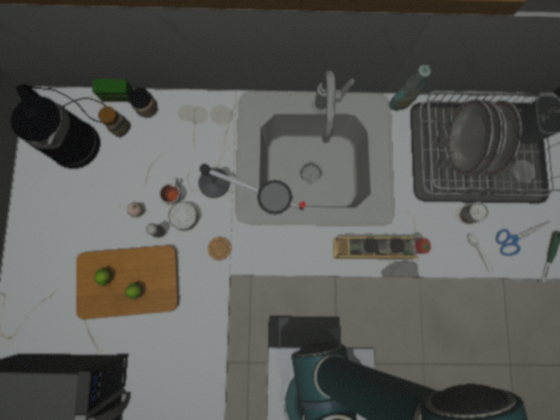

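View pics/scene0.png

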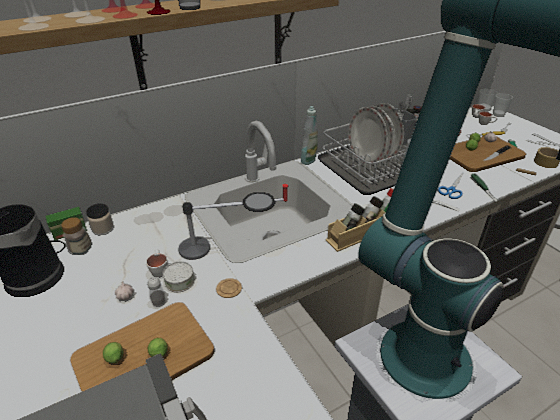

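The top view has world +x up and -y to the right. The rack is at (380,247), with the red cap at its right end (423,246). The coaster is at (219,248), the lens at (274,197), the red pin at (303,206) and the hub at (206,170). The scene view agrees.

```bash
cat >> h.py <<'E'
def blobs(c,lo,hi,box=None,mina=8):
    hsv=cv2.cvtColor(c['pixels'],cv2.COLOR_RGB2HSV)
    m=cv2.inRange(hsv,np.array(lo),np.array(hi))
    if lo[0]==0: m|=cv2.inRange(hsv,np.array([172,lo[1],lo[2]]),np.array([179,hi[1],hi[2]]))
    if box: k=np.zeros_like(m); u0,v0,u1,v1=box; k[v0:v1,u0:u1]=1; m=m*k
    n,l,s,ce=cv2.connectedComponentsWithStats(m)
    return m,[(ce[i].round(1),s[i].tolist()) for i in range(1,n) if s[i][4]>=mina]
E
python3 - <<'E'
from h import *
t=load('top0');s=load('scene0')
for nm,c in(('top',t),('scene',s)):
    print(nm,*blobs(c,[0,130,60],[8,255,255])[1],sep='\n')
# coaster
for nm,c,b in(('top',t,(200,230,240,265)),('scene',s,(205,270,250,305))):
    m,bl=blobs(c,[8,80,60],[22,255,255],b,30);print(nm,bl)
    mm=cv2.findNonZero(m);h=cv2.convexHull(mm);e=cv2.fitEllipse(h);print(e,onz(c,*e[0],.005))
# rack corners top
m,bl=blobs(t,[12,60,90],[30,255,255],(325,225,430,270),30);print(bl); print(cv2.minAreaRect(cv2.findNonZero(m)))
for b in[(cv2.boxPoints(cv2.minAreaRect(cv2.findNonZero(m))))]: 
    for u,v in b: print(u,v,onz(t,u,v,.068))
E
```

```text
top
(array([171.1, 193.9]), [165, 188, 13, 13, 114])
(array([301.9, 204.4]), [300, 202, 5, 6, 23])
(array([420.8, 245.6]), [416, 240, 11, 12, 66])
scene
(array([152.1,   7.9]), [136, 0, 34, 14, 187])
(array([119.8,  11.8]), [102, 4, 36, 15, 235])
(array([477.8, 106.4]), [473, 105, 10, 4, 26])
(array([484.9, 113.6]), [480, 112, 11, 4, 31])
(array([284.7, 191.6]), [283, 184, 5, 17, 63])
(array([390., 192.]), [387, 188, 6, 9, 30])
(array([ 59.5, 236.1]), [57, 235, 6, 3, 10])
(array([157.9, 263.6]), [151, 260, 14, 7, 38])
top [(array([218.9, 248.1]), [208, 238, 23, 21, 381])]
((218.9151611328125, 248.14337158203125), (21.393558502197266, 22.274160385131836), 57.28926086425781) [0.44413036 0.31582102 0.005     ]
scene [(array([228.5, 287.9]), [216, 279, 26, 19, 378])]
((228.4830322265625, 287.891845703125), (18.651344299316406, 25.22768783569336), 81.2987060546875) [0.43933128 0.31762511 0.005     ]
[(array([358.6, 249.8]), [334, 236, 83, 23, 602]), (array([382.2, 237.5]), [373, 237, 19, 2, 35])]
((380.3873291015625, 247.19798278808594), (93.05734252929688, 21.578248977661133), 1.0416266918182373)
333.6702 257.1395 [ 0.41719984 -0.03188904  0.068     ]
334.06247 235.5648 [ 0.48107931 -0.03364776  0.068     ]
427.10446 237.25647 [ 0.47968309 -0.31203282  0.068     ]
426.7122 258.83118 [ 0.41559166 -0.30771874  0.068     ]
```

```bash
cat >> h.py <<'E'
def go(Rt,pt):
    o=telemetry.get_obs(); R0=R.from_euler('xyz',o['tcp_rot'],degrees=True); Rt=R.from_matrix(Rt)
    rv=(R0.inv()*Rt).as_rotvec(degrees=True); d=R0.inv().apply(np.array(pt)-o['tool_pos'])
    print('t',round(o['t'],2),'row',rv.round(2).tolist(),d.round(4).tolist(),'n>=',max(np.linalg.norm(d)/.05,np.linalg.norm(rv)/8.59).__round__(1))
def tilt(deg,yaw=90): # tool z tilted towards tool x by deg, yaw of tool x
    return (R.from_euler('z',yaw,degrees=True)*R.from_euler('x',180,degrees=True)*R.from_euler('y',deg,degrees=True)).as_matrix()
E
python3 - <<'E'
from h import *
t=load('top0');s=load('scene0')
print('cap',onz(t,420.8,245.6,.115),tri([ray(t,420.8,245.6),ray(s,390,192)]))
print('pin',tri([ray(t,301.9,204.4),ray(s,284.7,191.6)]),onz(t,301.9,204.4,.2))
T=tilt(30);print(T.round(2))
c=onz(t,420.8,245.6,.115); go(T,c-T[:,2]*.16)
E
```

```text
cap [ 0.45040117 -0.27509977  0.115     ] [ 0.45171679 -0.26800715  0.12556794]
pin [0.55205488 0.06872456 0.18271766] [0.54907704 0.07017149 0.2       ]
[[ 0.    1.    0.  ]
 [ 0.87 -0.    0.5 ]
 [ 0.5   0.   -0.87]]
t 0.1 row [20.11, 25.19, -75.43] [0.3613, -0.2289, -0.0156] n>= 9.5
```

```bash
python3 shift.py '[[20.1,25.2,-75.4,0.361,-0.229,-0.016,1],[20.1,25.2,-75.4,0.361,-0.229,-0.016,1],[20.1,25.2,-75.4,0.361,-0.229,-0.016,1],[20.1,25.2,-75.4,0.361,-0.229,-0.016,1],[20.1,25.2,-75.4,0.361,-0.229,-0.016,1],[20.1,25.2,-75.4,0.361,-0.229,-0.016,1],[20.1,25.2,-75.4,0.361,-0.229,-0.016,1],[20.1,25.2,-75.4,0.361,-0.229,-0.016,1],[20.1,25.2,-75.4,0.361,-0.229,-0.016,1],[20.1,25.2,-75.4,0.361,-0.229,-0.016,1]]'; python3 shift.py '[[0,0,0,0,0,0,1],[0,0,0,0,0,0,1],[0,0,0,0,0,0,1]]'
python3 - <<'E'
from h import *
c=cap('wrist','w1');print(ray(c,c['cx'],c['cy']));print(telemetry.get_obs()['tool_pos'],telemetry.get_obs()['tcp_rot'])
go(tilt(30),[.4504,-.355,.2536])
E
```

```text
t: 1.1
tool_pos: [0.4525, -0.3526, 0.2541]
tcp_rot: [179.9, -30.1, 90.5]
force: [-0.2, -0.9, 0.3]
width: 0.997
grasp_force: 0.0
t: 1.4
tool_pos: [0.4497, -0.356, 0.2547]
tcp_rot: [-180.0, -29.9, 89.8]
force: [-1.0, -0.2, 0.1]
width: 1.002
grasp_force: 0.0
(array([ 0.45032728, -0.36418146,  0.41771108]), array([ 4.16818432e-04,  2.25811525e-01, -9.74170920e-01]))
[ 0.4496931  -0.35606662  0.25485079] [179.98286419 -29.85979769  89.85809523]
t 1.45 row [0.09, 0.14, -0.12] [0.0003, 0.0007, 0.0016] n>= 0.0
```

View pics/w1.png

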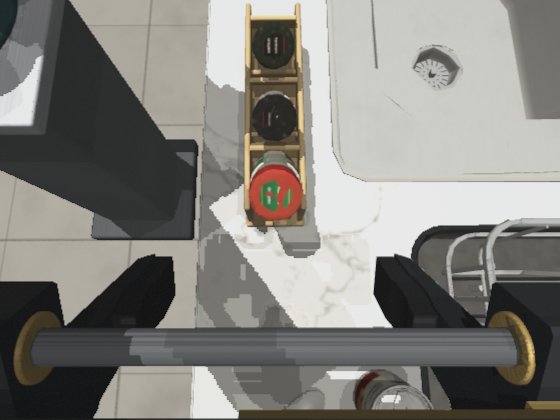

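The wrist picture shows the red cap at (276,194), about 26 px in radius, in the rack's nearest pocket. The black caps are at (273,117) and (273,45), the rack spans u 246–301, and the opening is centred on u≈276.

Run:
```python
from h import *
c=load('w1');t=load('top0')
m,b=blobs(c,[0,120,60],[9,255,255],(235,140,320,230),20);print(b)
h=cv2.convexHull(cv2.findNonZero(m));print('ell',cv2.fitEllipse(h),cv2.minEnclosingCircle(h))
h2=blobs(t,[0,110,50],[9,255,255],(410,235,435,256),5)[0];print('top',cv2.minEnclosingCircle(cv2.findNonZero(h2)))
# rack long edges: per-row extents of wood
m,b=blobs(c,[10,60,90],[28,255,255],(235,0,320,240),50);print(b)
L=[];Rr=[]
for v in range(10,215,5):
    x=np.nonzero(m[v])[0]
    if len(x)>3: L.append((x.min(),v));Rr.append((x.max(),v))
for E_ in(L,Rr):
    vx,vy,x0,y0=cv2.fitLine(np.float32(E_),cv2.DIST_HUBER,0,.01,.01).ravel()
    P=[onz(c,x0+(v-y0)*vx/vy,v,.068) for v in(20,200)];print(P,'yaw',np.degrees(np.arctan2(-(P[0]-P[1])[0],(P[0]-P[1])[1])))
v=np.nonzero(m)[0];print('rows',v.min(),v.max(),onz(c,273,v.max(),.05),onz(c,273,v.min(),.068))
```

```text
[(array([275.6, 191.2]), [249, 164, 53, 57, 1769]), (array([268.6, 193.5]), [266, 191, 7, 5, 22])]
ell ((274.87237548828125, 192.42503356933594), (53.34474182128906, 56.66361618041992), 2.456691026687622) ((274.987060546875, 192.14239501953125), 28.300573348999023)
top ((422.22222900390625, 245.6666717529297), 7.22231388092041)
[(array([274.2, 103. ]), [244, 3, 62, 207, 3407]), (array([287.2,  92.1]), [272, 85, 24, 24, 212]), (array([285.7, 221.3]), [263, 211, 41, 15, 288])]
[array([ 0.41994762, -0.06771431,  0.068     ]), array([ 0.42067084, -0.27418414,  0.068     ])] yaw 0.20069511570345563
[array([ 0.47942843, -0.06792943,  0.068     ]), array([ 0.48132479, -0.27439122,  0.068     ])] yaw 0.5262503860997995
rows 3 226 [ 0.44931216 -0.29697406  0.05      ] [ 0.45003769 -0.04553377  0.068     ]
```

Run:
```python
from h import *
c=load('w1');t=load('top0')
print(onz(c,275,192.3,.115),onz(c,275,192.3,.12),tri([ray(c,275,192.3),ray(t,422.2,245.7)]))
# candidate lean: base near pocket floor
for L in(28,30,33):
    a=np.array([0,-np.sin(np.radians(L)),np.cos(np.radians(L))]);b=np.array([.4505,-.237,.03])
    print(L,b+a*.0985,'top face px',proj(c,b+a*.109),'mid',proj(c,b+a*.0985),'foot cap',proj(c,b+a*.088))
```

```text
[ 0.45128137 -0.27956656  0.115     ] [ 0.45126561 -0.28096418  0.12      ] [ 0.45076671 -0.2793827   0.11407813]
28 [ 0.4505     -0.28324295  0.11697034] top face px (np.float64(274.1171471050229), np.float64(198.719534092497)) mid (np.float64(274.1007833354339), np.float64(195.8541398698534)) foot cap (np.float64(274.08545259042745), np.float64(193.1696344488199))
30 [ 0.4505    -0.28625    0.1153035] top face px (np.float64(274.1312671592235), np.float64(203.19519683551258)) mid (np.float64(274.11318221088555), np.float64(199.7772118700567)) foot cap (np.float64(274.0962246483208), np.float64(196.57229843517695))
33 [ 0.4505     -0.29064694  0.11260905] top face px (np.float64(274.15180280880816), np.float64(209.76078673686092)) mid (np.float64(274.1312500646159), np.float64(205.54151247903306)) foot cap (np.float64(274.1119506818946), np.float64(201.57954088309992))
```

Run:
```python
from h import *
T=tilt(29); go(T,np.array([.451,-.280,.115])+T[:,2]*.0215)
```

```text
t 1.45 row [0.09, -0.86, -0.12] [-0.004, 0.001, 0.1807] n>= 3.6
```

```bash
python3 shift.py '[[0,-0.9,0,-0.004,0.001,0.03,1],[0,-0.9,0,-0.004,0.001,0.06,1],[0,-0.9,0,-0.004,0.001,0.09,1],[0,-0.9,0,-0.004,0.001,0.11,1],[0,-0.9,0,-0.004,0.001,0.13,1],[0,-0.9,0,-0.004,0.001,0.145,1],[0,-0.9,0,-0.004,0.001,0.16,1],[0,-0.9,0,-0.004,0.001,0.17,1],[0,-0.9,0,-0.004,0.001,0.18,1],[0,-0.9,0,-0.004,0.001,0.18,1]]';  python3 - <<'E'
from h import *
c=cap('wrist','w2'); T=tilt(29); go(T,np.array([.451,-.280,.115])+T[:,2]*.0215)
E
```

```text
t: 2.45
tool_pos: [0.4508, -0.2685, 0.0956]
tcp_rot: [-179.9, -29.1, 90.0]
force: [-0.3, 0.3, -0.3]
width: 0.999
grasp_force: 0.0
t 2.5 row [0.0, -0.02, -0.02] [-0.0005, -0.0002, -0.0001] n>= 0.0
```

View pics/w2.png

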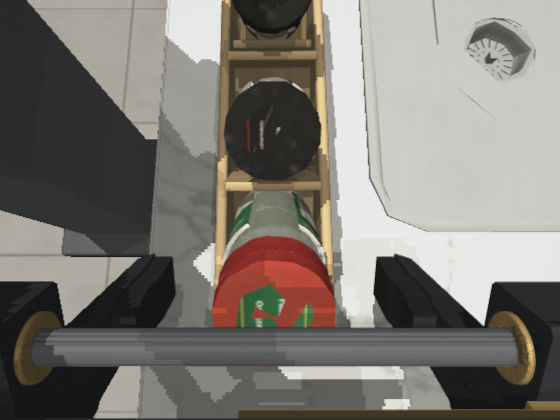

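The jar is centred between the fingers: the cap spans u 214–335, with the finger tips at u 174 and 376. I'll close.

```bash
python3 shift.py '[[0,0,0,0,0,0,0.3],[0,0,0,0,0,0,0.3],[0,0,0,0,0,0,0.3],[0,0,0,0,0,0,0.3],[0,0,0,0,0,0,0.3],[0,0,0,0,0,0,0.3],[0,0,0,0,0,0,0.3]]'; python3 shift.py '[[0,0,0,0,0,-0.005,0.3],[0,0,0,0,0,-0.01,0.3],[0,0,0,0,0,-0.015,0.3]]'
```

```text
t: 3.2
tool_pos: [0.4514, -0.2695, 0.0968]
tcp_rot: [180.0, -29.0, 90.0]
force: [-0.0, -0.1, 0.8]
width: 0.492
grasp_force: 30.0
t: 3.5
tool_pos: [0.4514, -0.277, 0.1101]
tcp_rot: [180.0, -29.0, 90.0]
force: [-0.3, 0.1, -0.3]
width: 0.495
grasp_force: 30.0
```

```bash
python3 shift.py '[[0,0,0,0,0,-0.01,0.3],[0,0,0,0,0,-0.02,0.3],[0,0,0,0,0,-0.03,0.3],[0,0,0,0,0,-0.045,0.3],[0,0,0,0,0,-0.06,0.3],[0,0,0,0,0,-0.08,0.3],[0,0,0,0,0,-0.1,0.3],[0,0,0,0,0,-0.12,0.3],[0,0,0,0,0,-0.12,0.3]]'
python3 - <<'E'
from h import *
T=tilt(0); 
cap('scene','s3');cap('top','t3')
p=telemetry.get_obs()['tool_pos'];go(T,[.43,-.30,.26])
E
```

```text
t: 4.4
tool_pos: [0.4526, -0.3376, 0.2183]
tcp_rot: [179.7, -28.7, 90.1]
force: [0.1, 0.5, -0.1]
width: 0.499
grasp_force: 30.0
t 4.5 row [0.09, -28.93, -0.03] [0.0526, -0.0214, -0.0221] n>= 3.4
```

View pics/s3.png

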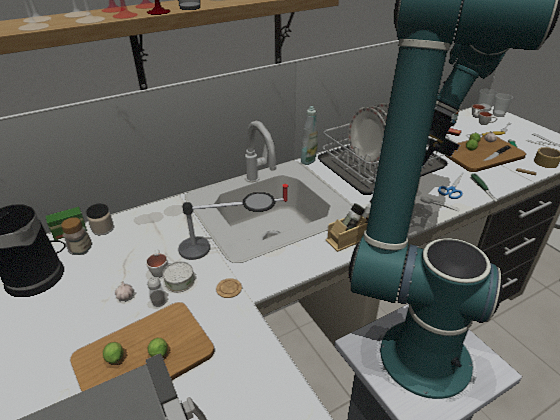

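The jar is out of the rack. Next I raise it and turn it upright, then carry it over.

```bash
python3 - <<'E'
from h import *
T=tilt(0); go(T,[.44,-.30,.30])
E
python3 shift.py '[[0,-7,0,0.02,-0.002,-0.015,0.3],[0,-14,0,0.04,-0.004,-0.03,0.3],[0,-21,0,0.06,-0.007,-0.045,0.3],[0,-27,0,0.07,-0.01,-0.055,0.3],[0,-28.9,0,0.072,-0.011,-0.057,0.3],[0,-28.9,0,0.072,-0.011,-0.057,0.3]]'
python3 - <<'E'
from h import *
T=tilt(0); go(T,[.44,.18,.30])
E
```

```text
t 4.5 row [0.09, -28.93, -0.03] [0.072, -0.0113, -0.0571] n>= 3.4
t: 5.1
tool_pos: [0.44, -0.2979, 0.2992]
tcp_rot: [180.0, -0.1, 90.1]
force: [-0.2, -0.0, -2.0]
width: 0.495
grasp_force: 30.0
t 5.1 row [0.02, -0.14, 0.12] [0.4779, 0.0009, 0.0003] n>= 9.6
```

```bash
python3 shift.py '[[0,0,0,0.02,0,0,0.3],[0,0,0,0.05,0,0,0.3],[0,0,0,0.08,0,0,0.3],[0,0,0,0.12,0,0,0.3],[0,0,0,0.16,0,0,0.3],[0,0,0,0.2,0,0,0.3],[0,0,0,0.24,0,0,0.3],[0,0,0,0.28,0,0,0.3],[0,0,0,0.32,0,0,0.3],[0,0,0,0.36,0,0,0.3]]'; python3 shift.py '[[0,0,0,0.04,0,0,0.3],[0,0,0,0.07,0,0,0.3],[0,0,0,0.1,0,0,0.3],[0,0,0,0.115,0,0,0.3],[0,0,0,0.12,0,0,0.3],[0,0,0,0.12,0,0,0.3],[0,0,0,0.12,0,0,0.3]]'
python3 - <<'E'
from h import *
c=cap('wrist','w4');s=cap('scene','s4');t=cap('top','t4')
cv2.imwrite('pics/s4c.png',cv2.resize(s['pixels'][100:340,130:330,::-1],None,fx=3.5,fy=2.5) if 0 else cv2.resize(s['pixels'][110:310,130:330,::-1],None,fx=3,fy=3,interpolation=cv2.INTER_CUBIC))
print(telemetry.get_obs()['tool_pos'])
E
```

```text
t: 6.1
tool_pos: [0.4398, 0.0614, 0.2976]
tcp_rot: [-179.7, -0.1, 89.9]
force: [0.7, -0.3, -0.3]
width: 0.5
grasp_force: 30.0
t: 6.8
tool_pos: [0.4405, 0.1795, 0.2991]
tcp_rot: [-179.9, -0.0, 89.9]
force: [1.0, -0.2, -1.0]
width: 0.493
grasp_force: 30.0
[0.44061653 0.17954538 0.30002148]
```

View pics/w4.png

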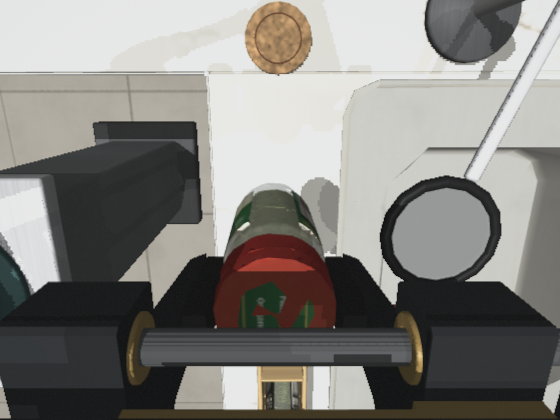

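View pics/s4c.png

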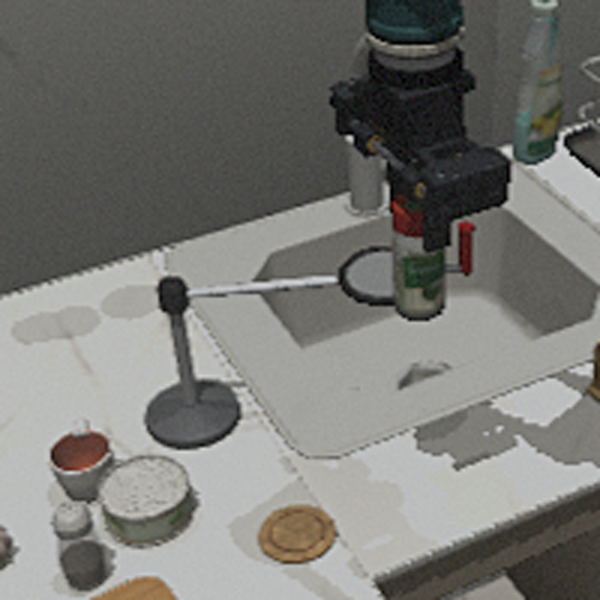

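The wrist view shows the coaster at (278,38), the lens ring at (440,232), and the held jar with its bottom's far edge at v≈183. In the scene crop the jar looks upright. I'll check that numerically.

Run:
```python
from h import *
c=load('w4');s=load('scene0');s4=load('s4');t=load('t4')
m,b=blobs(c,[8,80,60],[22,255,255],(235,0,325,75),100);h=cv2.convexHull(cv2.findNonZero(m));e=cv2.fitEllipse(h);print('coaster w',e,onz(c,*e[0],.0045))
g=cv2.cvtColor(c['pixels'],cv2.COLOR_RGB2GRAY);k=np.zeros_like(g);k[165:290,372:510]=255
mm=cv2.inRange(g,0,60)&k; n,l,st,ce=cv2.connectedComponentsWithStats(mm)
print([(st[i].tolist(),ce[i]) for i in range(1,n) if st[i][4]>100])
# lens glass: grey interior = hole contour of ring
cs,hi=cv2.findContours(mm,cv2.RETR_CCOMP,cv2.CHAIN_APPROX_NONE)
for q,hh in zip(cs,hi[0]):
    if len(q)>80: e=cv2.fitEllipse(q);print('hole' if hh[3]>=0 else 'outer',np.round(e[0],1),np.round(e[1],1),onz(c,*e[0],.165))
# pin
print('pin scene',blobs(s,[0,130,60],[8,255,255],(275,175,295,210))[1])
# jar bottom predictions
p=telemetry.get_obs()['tool_pos'];th=np.linspace(0,2*np.pi,90)
for tl in(-4,-2,0,2,4):
    a=R.from_euler('x',tl,degrees=True); base=p+[0,0,0]+a.apply([0,0,-.077]); 
    D=[base+a.apply([.022*np.cos(x),.022*np.sin(x),0]) for x in th]
    print(tl,'wrist min v',min(proj(c,d)[1] for d in D).round(1),'scene max v',max(proj(s4,d)[1] for d in D).round(1),'scene u',np.mean([proj(s4,d)[0] for d in D]).round(1))
hsv=s4['pixels'][195:222,258:284];print(cv2.cvtColor(hsv,cv2.COLOR_RGB2GRAY)[::2,::2])
```

```text
coaster w ((277.8803405761719, 37.71166229248047), (65.37455749511719, 71.9289779663086), 179.8886260986328) [0.44479645 0.31733524 0.0045    ]
[([380, 176, 129, 114, 3919], array([441.56825721, 238.14110743]))]
outer [443.3 237. ] [118.  128.7] [0.57826921 0.14534679 0.165     ]
hole [440.7 233.5] [ 89.  103.3] [0.5757952  0.14840777 0.165     ]
pin scene [(array([284.7, 191.6]), [283, 184, 5, 17, 63])]
-4 wrist min v 194.3 scene max v 215.7 scene u 271.3
-2 wrist min v 190.3 scene max v 215.9 scene u 270.4
0 wrist min v 186.4 scene max v 216.1 scene u 269.5
2 wrist min v 182.4 scene max v 216.3 scene u 268.6
4 wrist min v 178.5 scene max v 216.5 scene u 267.7
[[132 114  91  89  76  63  63  61  55  43  85 118  99]
 [122 116  71  65  55  55  52  41  44  39  84 122 102]
 [128 117  88  67  66  52  53  62  58  39  65  90  85]
 [126 117  76  72  60  53  53  44  39  36  84 114 113]
 [125 116  72  74  45  57  41  44  35  62  90 115 112]
 [124 120  67  76  51  42  39  49  63  49  90 115 113]
 [137 122  89  82 107 116  86  43  40  59  97 130 129]
 [ 48  51  76  85 111 113 102  50  46  79 111 161 161]
 [ 14  17  64  87 108 114 112 111  98  69 118 166 163]
 [120 125  45  70  88  89  95  86  74  37 168 162 160]
 [125 140 160  31  51  60  57  51  30 167 165 163 162]
 [164 163 162 168 163 169 168 165 171 164 165 163 161]
 [163 163 162 162 160 164 163 162 162 162 161 160 161]
 [165 164 160 160 163 164 163 162 164 163 164 162 163]]
```

Run:
```python
from h import *
c=load('w4');p=telemetry.get_obs()['tool_pos'];th=np.linspace(0,2*np.pi,180)
m,b=blobs(c,[0,120,40],[9,255,255],(200,200,350,328),20);ys,xs=np.nonzero(m)
for v in(233,236,240,250): x=np.nonzero(m[v])[0];print(v,len(x),x.min() if len(x) else '',x.max() if len(x) else '')
print('min v',ys.min(),'u',xs.min(),xs.max())
for dy in(-.004,0,.004):
    for dz in(.011,.032):
        D=np.array([proj(c,p+[.0225*np.cos(x),dy+.0225*np.sin(x),dz]) for x in th]);print(dy,dz,D.min(0).round(1),D.max(0).round(1))
go(tilt(0),[.444,.317,.30])
```

```text
233 0  
236 37 256 292
240 54 248 301
250 82 233 314
min v 234 u 213 336
-0.004 0.011 [218.1 246.8] [328.1 344.4]
-0.004 0.032 [209.3 271. ] [336.3 380.7]
0 0.011 [217.7 237.2] [328.5 336.4]
0 0.032 [208.7 260.1] [336.9 371.8]
0.004 0.011 [217.2 227.5] [328.9 328.3]
0.004 0.032 [208.1 249. ] [337.4 362.7]
t 6.95 row [0.0, -0.08, -0.11] [0.1375, 0.0031, 0.0002] n>= 2.7
```

```bash
python3 shift.py '[[0,0,0,0.03,0.001,0,0.3],[0,0,0,0.07,0.002,0,0.3],[0,0,0,0.105,0.003,0,0.3],[0,0,0,0.13,0.003,0.01,0.3],[0,0,0,0.1365,0.003,0.04,0.3],[0,0,0,0.1365,0.003,0.075,0.3],[0,0,0,0.1365,0.003,0.11,0.3],[0,0,0,0.1365,0.003,0.145,0.3],[0,0,0,0.1365,0.003,0.17,0.3],[0,0,0,0.1365,0.003,0.185,0.3]]'; python3 shift.py '[[0,0,0,0,0,0.008,0.3],[0,0,0,0,0,0.014,0.3],[0,0,0,0,0,0.018,0.3],[0,0,0,0,0,0.018,0.3],[0,0,0,0,0,0.018,0.3]]'
python3 - <<'E'
from h import *
c=cap('wrist','w5');t=cap('top','t5');s=cap('scene','s5');go(tilt(0),[.444,.316,.082])
E
```

```text
t: 7.95
tool_pos: [0.4426, 0.3158, 0.113]
tcp_rot: [-179.9, 0.0, 89.9]
force: [0.8, 0.4, -1.5]
width: 0.495
grasp_force: 30.0
t: 8.45
tool_pos: [0.4443, 0.3177, 0.0984]
tcp_rot: [179.9, -0.1, 90.0]
force: [-0.3, -0.2, -1.1]
width: 0.495
grasp_force: 30.0
t 8.6 row [0.1, -0.13, -0.02] [-0.0017, -0.0002, 0.0163] n>= 0.3
```

```bash
python3 shift.py '[[0,0,0,-0.001,0,0.005,0.3],[0,0,0,-0.001,0,0.009,0.3],[0,0,0,-0.001,0,0.012,0.3],[0,0,0,-0.001,0,0.0135,0.3],[0,0,0,-0.001,0,0.0135,0.3]]'; python3 shift.py '[[0,0,0,0,0,0.001,0.3],[0,0,0,0,0,0.001,0.3]]'; python3 shift.py '[[0,0,0,0,0,0.001,0.3],[0,0,0,0,0,0.001,0.3]]'
```

```text
t: 9.1
tool_pos: [0.4435, 0.3162, 0.0835]
tcp_rot: [-180.0, -0.1, 90.0]
force: [-0.1, -0.1, -2.6]
width: 0.494
grasp_force: 30.0
t: 9.3
tool_pos: [0.4438, 0.3165, 0.0832]
tcp_rot: [180.0, -0.1, 90.0]
force: [-0.8, -0.1, 0.3]
width: 0.491
grasp_force: 30.0
t: 9.5
tool_pos: [0.444, 0.317, 0.083]
tcp_rot: [179.9, -0.2, 90.0]
force: [-2.4, 0.8, 6.1]
width: 0.498
grasp_force: 30.0
```

Contact shows as about 7 N. I'll release and back straight up.

```bash
python3 shift.py '[[0,0,0,0,0,0,1],[0,0,0,0,0,0,1],[0,0,0,0,0,0,1],[0,0,0,0,0,0,1],[0,0,0,0,0,0,1],[0,0,0,0,0,0,1]]'; python3 shift.py '[[0,0,0,0,0,-0.02,1],[0,0,0,0,0,-0.05,1],[0,0,0,0,0,-0.09,1],[0,0,0,0,0,-0.13,1],[0,0,0,0,0,-0.17,1],[0,0,0,0,0,-0.19,1],[0,0,0,-0.04,0,-0.2,1],[0,0,0,-0.08,0,-0.2,1],[0,0,0,-0.1,0,-0.2,1],[0,0,0,-0.1,0,-0.2,1]]'
python3 - <<'E'
from h import *
c=cap('wrist','w6');t=cap('top','t6');s=cap('scene','s6')
print(telemetry.get_obs()['t'],telemetry.get_obs()['tool_pos'])
cv2.imwrite('pics/c6.png',np.hstack([cv2.resize(c['pixels'][0:420,160:560,::-1],(420,441)),cv2.resize(s['pixels'][180:320,180:300,::-1],(378,441))]))
E
```

```text
t: 10.1
tool_pos: [0.4436, 0.3163, 0.0819]
tcp_rot: [180.0, -0.1, 90.0]
force: [-0.3, 0.0, 0.4]
width: 0.995
grasp_force: 0.0
t: 11.1
tool_pos: [0.4435, 0.214, 0.2821]
tcp_rot: [179.9, -0.1, 89.8]
force: [-0.0, -0.5, 0.0]
width: 1.001
grasp_force: 0.0
11.25 [0.44362971 0.21651993 0.28183303]
```

View pics/c6.png

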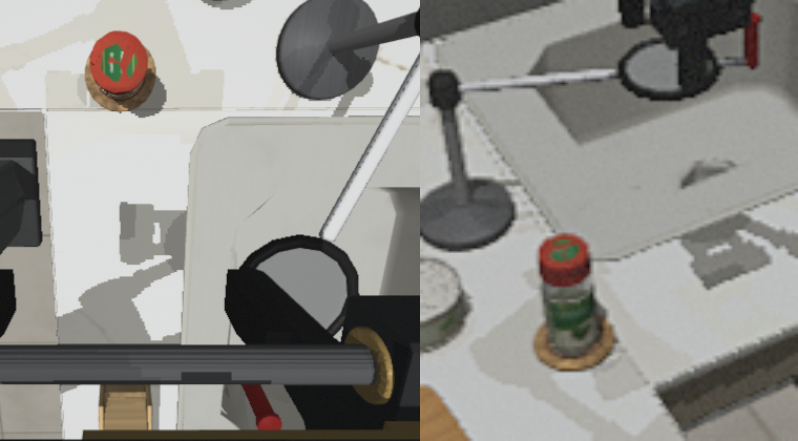

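The jar stands upright on the coaster. The cap is at about (118,62) in the left panel and centred in the right one. Next I measure the cap, lens, pin and pivot more precisely.

Run:
```python
from h import *
w=load('w6');t=load('t6');s=load('s6');w4=load('w4');w0=load('w1')
def circ(c,pts,z,r):
    from scipy.optimize import least_squares
    P=np.array([onz(c,u,v,z)[:2] for u,v in pts]); f=least_squares(lambda x:np.linalg.norm(P-x[:2],axis=1)-(x[2] if r is None else r),[*P.mean(0),.02 if r is None else r],loss='soft_l1',f_scale=.001)
    return f.x.round(4),np.sqrt(np.mean(f.fun**2)).round(4)
# cap top face: lighter red upper portion; hull of red, use far/side half edges at top height
for nm,c,b in(('w',w,(220,15,330,110)),('t',t,(205,235,235,262)),('s',s,(210,245,245,275))):
    m,bl=blobs(c,[0,110,50],[9,255,255],b,20)
    if not bl: print(nm,'none');continue
    h=cv2.convexHull(cv2.findNonZero(m))[:,0];e=cv2.minEnclosingCircle(h);print(nm,'cap',bl[0][1],e,onz(c,*e[0],.1035),onz(c,*e[0],.109+.005))
# foot
def dark(c,b,th):
    g=cv2.cvtColor(c['pixels'],cv2.COLOR_RGB2GRAY);k=np.zeros_like(g);u0,v0,u1,v1=b;k[v0:v1,u0:u1]=255
    m=cv2.inRange(g,0,th)&k;n,l,st,ce=cv2.connectedComponentsWithStats(m);i=1+np.argmax(st[1:,4]);return (l==i).astype(np.uint8),st[i].tolist()
m,st=dark(s,(165,195,218,265),75);print('s foot',st)
ys,xs=np.nonzero(m);k=ys>238;print('foot lower',xs[k].min(),xs[k].max(),ys.max())
k=ys<215;print('hub s',xs[k].min(),xs[k].max(),ys[k].min(), onz(s,(xs[k].min()+min(xs[k].max(),196))/2,208,.16))
m,st=dark(t,(190,155,235,200),75);print('t foot',st)
for r in range(160,200,2): x=np.nonzero(m[r])[0];print(r,(x.min(),x.max()) if len(x) else '',end=' ')
m,st=dark(w,(410,0,560,110),90);print('\nw foot',st)
print('pin',[(n,blobs(c,[0,130,50],[8,255,255],b)[1]) for n,c,b in(('t',t,(290,190,315,215)),('s',s,(275,175,295,210)),('w',w,(380,340,460,420)))])
```

```text
w cap [245, 30, 56, 60, 1874] ((272.5, 59.415252685546875), 29.92512321472168) [0.44322909 0.31889493 0.1035    ] [0.44325906 0.31790216 0.114     ]
t none
s cap [218, 254, 16, 17, 167] ((225.34616088867188, 262.3461608886719), 8.535614967346191) [0.43982683 0.31837723 0.1035    ] [0.42914469 0.32221035 0.114     ]
s foot [183, 202, 10, 29, 133]Traceback (most recent call last):
  File "<stdin>", line 17, in <module>
    return umr_minimum(a, axis, None, out, keepdims, initial, where)
ValueError: zero-size array to reduction operation minimum which has no identity
```

Run:
```python
from h import *
w=load('w6');t=load('top0')
m,b=blobs(w,[0,130,50],[8,255,255],(360,340,460,418));print(b)
print('head',onz(w,416,398,.213),'foot',onz(w,472,45,.012))
g=cv2.cvtColor(t['pixels'],cv2.COLOR_RGB2GRAY);print('hub',onz(t,206,170,.178))
lens=np.array([.5765,.148]);pin=np.array([.550,.070]);d=(lens-pin)/np.linalg.norm(lens-pin)
print('pivot',lens+.21*d,pin+.29*d)
go(tilt(0,71),[.55,.07,.26])
```

```text
[(array([409.3, 389.3]), [391, 366, 37, 44, 832])]
head [0.54607382 0.08047574 0.213     ] foot [0.65109702 0.34072642 0.012     ]
hub [0.64591149 0.33409403 0.178     ]
pivot [0.64405387 0.34683781] [0.64328868 0.34458555]
t 11.25 row [0.02, -0.13, 18.95] [-0.1465, 0.1065, 0.0216] n>= 3.6
```

```bash
python3 shift.py '[[0,0,5,-0.04,0.027,0,1],[0,0,10,-0.08,0.053,0,1],[0,0,15,-0.12,0.08,0.01,1],[0,0,19,-0.14,0.1,0.02,1],[0,0,19,-0.1465,0.1065,0.022,1],[0,0,19,-0.1465,0.1065,0.022,1],[0,0,19,-0.1465,0.1065,0.022,1]]'
python3 - <<'E'
from h import *
w=cap('wrist','w7');o=telemetry.get_obs();print(o['tool_pos'],proj(w,o['tool_pos']))
m,b=blobs(w,[0,130,50],[8,255,255],(150,150,400,330));print(b)
for c,st in b: print(onz(w,*c,.213))
E
```

```text
t: 11.95
tool_pos: [0.5496, 0.0709, 0.2596]
tcp_rot: [-179.9, -0.1, 71.1]
force: [-0.3, 0.3, 0.5]
width: 1.001
grasp_force: 0.0
[0.54955838 0.07099211 0.25993585] (np.float64(272.48835694831666), np.float64(276.1028556104618))
[(array([271.8, 226.7]), [257, 203, 30, 47, 1031])]
[0.55099234 0.07710413 0.213     ]
```

View pics/w7.png

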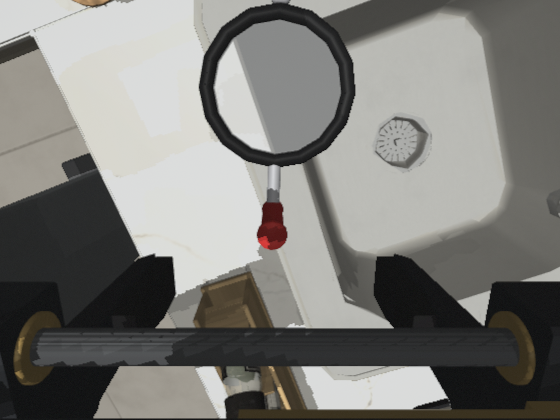

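The pin head is at (272,235), between the fingers, and the lens ring is centred at about (277,84).

Run:
```python
from h import *
w=load('w7')
pin=onz(w,272,235,.210);print('pin',pin)
g=cv2.cvtColor(w['pixels'],cv2.COLOR_RGB2GRAY);k=np.zeros_like(g);k[0:168,195:360]=255
cs,hi=cv2.findContours(cv2.inRange(g,0,60)&k,cv2.RETR_CCOMP,cv2.CHAIN_APPROX_NONE)
for q,hh in zip(cs,hi[0]):
    if len(q)>150: e=cv2.fitEllipse(q);L=onz(w,*e[0],.162);print('hole' if hh[3]>=0 else 'outer',np.round(e,1) if 0 else e,L,np.linalg.norm((L-pin)[:2]))
    if len(q)>150: d=(L-pin)[:2];d/=np.linalg.norm(d);print('pivot',pin[:2]+.29*d,np.degrees(np.arctan2(d[1],d[0])))
go(tilt(0,71),[*pin[:2],.175])
```

```text
pin [0.5491036  0.07135537 0.21      ]
outer ((277.03485107421875, 84.68456268310547), (153.65762329101562, 161.87451171875), 2.7644779682159424) [0.5787029  0.14838767 0.162     ] 0.08252328787839579
pivot [0.65312024 0.34205915] 68.98096739257365
hole ((276.9231872558594, 86.47113800048828), (128.259033203125, 134.59434509277344), 2.337632417678833) [0.57829302 0.14740274 0.162     ] 0.08145689015550363
pivot [0.65302276 0.34209659] 69.00159851627798
t 12.0 row [-0.02, -0.13, 0.1] [0.0, -0.0005, 0.0849] n>= 1.7
```

```bash
python3 shift.py '[[0,0,0,0,-0.0005,0.02,0.7],[0,0,0,0,-0.0005,0.045,0.5],[0,0,0,0,-0.0005,0.065,0.4],[0,0,0,0,-0.0005,0.08,0.3],[0,0,0,0,-0.0005,0.085,0.22],[0,0,0,0,-0.0005,0.085,0.22],[0,0,0,0,-0.0005,0.085,0.22]]'
python3 - <<'E'
from h import *
o=telemetry.get_obs();print(o['t'],o['q'].round(1) if hasattr(o['q'],'round') else o['q'],o['tool_pos'],o['force'],o['width'])
P=np.array([.653,.342]);
R0=tilt(0,71);c=np.array([.5491,.0714])
for k in range(4,66,4):
    a=np.radians(69-k);p=P-.29*np.array([np.cos(a),np.sin(a)]);print(k,(R0.T@np.array([*(p-(P-.29*np.array([np.cos(np.radians(69)),np.sin(np.radians(69))]))),0]))[:2].round(3))
E
```

```text
t: 12.7
tool_pos: [0.5502, 0.0702, 0.1758]
tcp_rot: [179.9, -0.1, 71.0]
force: [-0.5, 0.3, 0.1]
width: 0.388
grasp_force: 0.0
12.7 [4.600e+00 4.800e+00 1.108e+02 1.000e-01 6.430e+01 2.360e+01] [0.55020002 0.07020776 0.17576114] [-0.49042427  0.31411881  0.11152347] 0.3881067291423847
4 [ 0.001 -0.02 ]
8 [ 0.004 -0.04 ]
12 [ 0.008 -0.06 ]
16 [ 0.014 -0.079]
20 [ 0.021 -0.099]
24 [ 0.029 -0.117]
28 [ 0.039 -0.135]
32 [ 0.049 -0.152]
36 [ 0.061 -0.168]
40 [ 0.074 -0.184]
44 [ 0.088 -0.198]
48 [ 0.103 -0.212]
52 [ 0.119 -0.224]
56 [ 0.136 -0.236]
60 [ 0.154 -0.246]
64 [ 0.172 -0.255]
```

```bash
python3 shift.py '[[0,0,0,0,0,0,0.22],[0,0,0,0,0,0,0.22],[0,0,0,0,0,0,0.22],[0,0,0,0,0,0,0.22]]'; python3 shift.py '[[0,0,4,0.001,-0.02,0,0.22],[0,0,8,0.004,-0.04,0,0.22],[0,0,12,0.008,-0.06,0,0.22],[0,0,16,0.014,-0.079,0,0.22],[0,0,20,0.021,-0.099,0,0.22],[0,0,24,0.029,-0.117,0,0.22],[0,0,28,0.039,-0.135,0,0.22],[0,0,32,0.049,-0.152,0,0.22],[0,0,36,0.061,-0.168,0,0.22],[0,0,40,0.074,-0.184,0,0.22]]'
python3 - <<'E'
from h import *
w=cap('wrist','w8');o=telemetry.get_obs();print(o['t'],o['q'],o['tool_pos'],o['tcp_rot'])
P=np.array([.653,.342]);d=P-o['tool_pos'][:2];print('ang',np.degrees(np.arctan2(d[1],d[0])),np.linalg.norm(d))
g=cv2.cvtColor(w['pixels'],cv2.COLOR_RGB2GRAY);g[300:]=255
n,l,st,ce=cv2.connectedComponentsWithStats(cv2.inRange(g,0,60));print([x.tolist() for x in st[1:] if x[4]>500])
E
```

```text
t: 13.1
tool_pos: [0.5498, 0.0697, 0.175]
tcp_rot: [180.0, -0.1, 71.0]
force: [-0.2, -0.1, 0.1]
width: 0.225
grasp_force: 0.0
t: 14.1
tool_pos: [0.3993, 0.1999, 0.175]
tcp_rot: [-180.0, -0.1, 30.8]
force: [-0.4, -0.7, 0.3]
width: 0.22
grasp_force: 0.6
14.15 [ 23.56545343  -7.35156795 122.78926182   0.19111886  64.50993028
  82.81554976] [0.39798698 0.20187381 0.1748551 ] [-1.79835299e+02 -7.34265441e-02  3.06676280e+01]
ang 28.788197880473067 0.290975924995944
[[130, 0, 274, 199, 10468], [85, 209, 380, 91, 12016]]
```

```bash
python3 shift.py '[[0,0,4,0.001,-0.02,0,0.22],[0,0,8,0.004,-0.04,0,0.22],[0,0,12,0.008,-0.06,0,0.22],[0,0,15,0.012,-0.075,0,0.22],[0,0,18,0.0175,-0.089,0,0.22],[0,0,20,0.021,-0.099,0,0.22],[0,0,20,0.021,-0.099,0,0.22],[0,0,20,0.021,-0.099,0,0.22]]'
python3 - <<'E'
from h import *
w=cap('wrist','w9');t=cap('top','t9');s=cap('scene','s9');o=telemetry.get_obs();print(o['t'],o['q'],o['tool_pos'],o['tcp_rot'])
P=np.array([.653,.342]);d=P-o['tool_pos'][:2];print('ang',np.degrees(np.arctan2(d[1],d[0])),np.linalg.norm(d))
cv2.imwrite('pics/c9.png',np.hstack([w['pixels'][:,:,::-1][:,100:460],cv2.resize(s['pixels'][170:310,150:290,::-1],(420,420))]))
E
```

```text
t: 14.95
tool_pos: [0.3669, 0.2952, 0.1749]
tcp_rot: [-179.9, -0.0, 11.1]
force: [-0.2, -0.4, 0.3]
width: 0.218
grasp_force: 0.0
15.1 [ 3.57170944e+01 -4.45572819e+00  1.20188085e+02  5.27374552e-02
  6.41912306e+01  1.14716032e+02] [0.36699439 0.29489402 0.17489196] [-1.79924899e+02 -4.95396557e-02  1.09781010e+01]
ang 9.352818867385947 0.2898589034940499
```

View pics/c9.png

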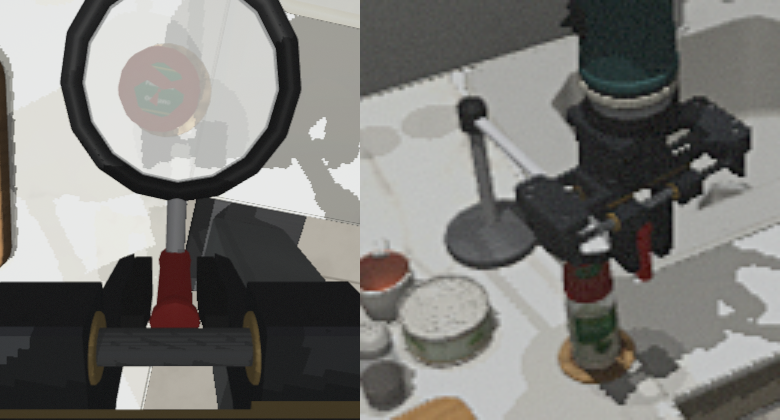

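The cap shows through the lens at about (265,90) in the full image, with the ring centred at about (281,83), so a little more swing is needed.

```bash
cat >> h.py <<'E'
def lens(c,box,th=60,z=.16,r=.05):
    from scipy.optimize import least_squares
    g=cv2.cvtColor(c['pixels'],cv2.COLOR_RGB2GRAY);k=np.zeros_like(g);u0,v0,u1,v1=box;k[v0:v1,u0:u1]=255
    cs,_=cv2.findContours(cv2.inRange(g,0,th)&k,cv2.RETR_EXTERNAL,cv2.CHAIN_APPROX_NONE);q=max(cs,key=len)[:,0]
    q=q[(q[:,1]>v0+3)]; cu=(q[:,0].min()+q[:,0].max())/2
    P=np.array([onz(c,u,v,z)[:2] for u,v in q]);f=least_squares(lambda x:np.linalg.norm(P-x[:2],axis=1)-x[2],[*P.mean(0),r],loss='soft_l1',f_scale=.0005)
    return f.x.round(4),np.median(abs(f.fun)).round(5)
def capc(c,box,z=.114):
    u0,v0,u1,v1=box;hsv=cv2.cvtColor(c['pixels'],cv2.COLOR_RGB2HSV)
    m=(cv2.inRange(hsv,np.array([0,25,60]),np.array([9,255,255]))|cv2.inRange(hsv,np.array([170,25,60]),np.array([179,255,255])))
    k=np.zeros_like(m);k[v0:v1,u0:u1]=255;m=cv2.morphologyEx(m&k,cv2.MORPH_OPEN,np.ones((3,3)));h=cv2.convexHull(cv2.findNonZero(m));e=cv2.fitEllipse(h);return e,onz(c,*e[0],z)
E
python3 - <<'E'
from h import *
w=load('w9')
for z in(.16,.165):print('lens',lens(w,(155,0,405,200),z=z))
e,p=capc(w,(200,30,320,140));print(e,p)
P=np.array([.653,.342])
L=lens(w,(155,0,405,200))[0]
for x in(L[:2],p[:2]): d=P-x;print(np.degrees(np.arctan2(d[1],d[0])),np.linalg.norm(d))
E
```

```text
lens (array([0.4436, 0.3073, 0.0461]), np.float64(0.00334))
lens (array([0.4436, 0.3073, 0.0446]), np.float64(0.00324))
((258.97216796875, 88.54387664794922), (80.0156478881836, 85.22957611083984), 174.46839904785156) [0.44399368 0.31819638 0.114     ]
9.409069233339286 0.2122556241893251
6.49739150187325 0.21035744007249432
```

```bash
python3 shift.py '[[0,0,1.5,0,-0.007,0,0.22],[0,0,2.9,0.0005,-0.0125,0,0.22],[0,0,2.9,0.0005,-0.0145,0,0.22],[0,0,2.9,0.0005,-0.0145,0,0.22],[0,0,2.9,0.0005,-0.0145,0,0.22]]'
python3 - <<'E'
from h import *
w=cap('wrist','w10')
P=np.array([.653,.342]);L=lens(w,(155,0,405,200));e,p=capc(w,(200,30,330,140));print(L,e,p)
for x in(L[0][:2],p[:2]): d=P-x;print(np.degrees(np.arctan2(d[1],d[0])),np.linalg.norm(d))
E
```

```text
t: 15.6
tool_pos: [0.3646, 0.3095, 0.1749]
tcp_rot: [-179.9, -0.0, 8.1]
force: [-0.1, -0.7, -0.0]
width: 0.219
grasp_force: 0.2
(array([0.4423, 0.3163, 0.046 ]), np.float64(0.00348)) ((278.1009216308594, 88.98503112792969), (80.4087905883789, 85.08037567138672), 0.2701934576034546) [0.4439657  0.31833698 0.114     ]
6.954264516707156 0.21226158390062014
6.458480260171805 0.21036938492024682
```

```bash
python3 shift.py '[[0,0,0,0,-0.0025,0,0.22],[0,0,0,0,-0.0025,0,0.22],[0,0,0,0,-0.0025,0,0.22],[0,0,0,0,-0.0025,0,0.6],[0,0,0,0,-0.0025,0,0.6],[0,0,0,0,-0.0025,0,0.6],[0,0,0,0,-0.0025,0,0.6]]'; python3 shift.py '[[0,0,0,0,0,-0.02,0.6],[0,0,0,0,0,-0.05,0.6],[0,0,0,0,0,-0.08,0.6],[0,0,0,0,0,-0.1,0.6],[0,0,0,0,0,-0.1,0.6],[0,0,0,0,0,-0.1,0.6]]'
python3 - <<'E'
from h import *
w=cap('wrist','w11')
P=np.array([.653,.342]);L=lens(w,(170,0,400,165));e,p=capc(w,(220,20,330,150));print(L,e,p)
for x in(L[0][:2],p[:2]): d=P-x;print(np.degrees(np.arctan2(d[1],d[0])),np.linalg.norm(d))
E
```

```text
t: 16.35
tool_pos: [0.3641, 0.3123, 0.175]
tcp_rot: [-179.9, -0.0, 8.1]
force: [-0.0, 0.1, -0.8]
width: 0.561
grasp_force: 0.0
t: 16.95
tool_pos: [0.3641, 0.3121, 0.2747]
tcp_rot: [-179.9, -0.1, 8.1]
force: [0.8, 1.0, -1.1]
width: 0.604
grasp_force: 0.0
(array([0.4446, 0.3185, 0.0486]), np.float64(0.00027)) ((280.2723388671875, 92.1215591430664), (53.63688659667969, 57.034908294677734), 179.8343048095703) [0.44374896 0.31835581 0.114     ]
6.43371855267787 0.20972079057642334
6.446757311336205 0.21058263054750628
```

View pics/w11.png

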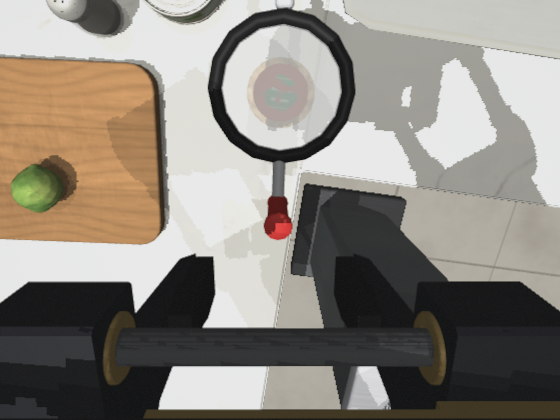

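The released lens is at (281,86) and the cap at (280,92). Measured in world coordinates they are within 1 mm of each other, and the coaster ring looks concentric around the jar. The robot is clear of everything.

```bash
python3 -c "
from workcell import ctrl, viewer, telemetry, finish_job
print(finish_job())"
```

```text
the job is handed in; nothing more can be done
None
```

I stood the red-capped jar upright on the middle of the coaster (within about 2 mm), swung the lens to within about 1 mm of the cap's centre and let go, then handed the job in at about 17 s with the robot clear; the verdict was not reported back.

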